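# Lever up the lamp unit's inspection flap and hold it at the mark

### The arm

A 6-joint arm with a two-finger parallel gripper is mounted at the origin on the work surface. World frame = base frame: x ahead of the robot, y to its left, z up, the work surface at z = 0. Lengths are in mm, angles in degrees, forces in N, time in s.
With the tool pointing down it reaches from about 325 to 900 mm from the base axis. Payload 6.1 kg.
Tool frame: the origin (TCP) lies on the centre line of the jaws, within the pads' length; the fingertips stand 8 mm ahead of it and the grasp point (between the pads) lies 11 mm behind it; y points along the fingers, z is the direction in which the jaws open and shut, and the axes are right-handed (so a half turn about y gives the same grasp; the last joint's range is limited). The gripper opens to 87 mm and grips with 3 to 60 N. Pads are 19 mm wide; open, the fingers measure 117 mm over their backs; the gripper's body (75 mm by 190 mm) begins 51 mm behind the grasp point.
Start: joints at [-78.444, 12.628, 87.462, -0, 79.91, -7.225], TCP at [201.218, -591.715, 230.538] pointing down, gripper open.
Joint ranges: [-170.65, 170.65], [-52.31, 119.04], [5.05, 147.46], [-71.25, 251.25], [11.57, 151.72], [-153.62, 153.62]. Speed limits (degrees/s): [147.25, 147.25, 172.46, 180, 180, 180].

### API

Orientations are given as a 3x3 rotation matrix whose columns are the frame's x, y, z axes.
In Python, from bench import ctrl gives the robot as it stands.
- The arm moves only by the tool send_rows, never from a script. Its argument "plan" is a list of rows, each a list of 3 entries, a list of its own where there are three numbers: the shift along the tool's x, y, z in cm, then the turn, a rotation vector about the tool's x, y, z in degrees, then the closure in counts, from 0 (fully open) to 255 (shut). In form: [[[dx, dy, dz], [wx, wy, wz], claw], ...]. A call has 1 to 8 rows; each row shifts and turns the commanded pose from where the row before left it, along the tool's axes as they then stand; what a row does not reach is not made up. A row lasts 1/12 s, in which the tool goes at most 41.7 mm and 7.16 degrees, less where a joint would pass 70% of its speed; a pose out of reach is approached as far as the arm can. A call with a gripper value outside its range is refused whole. The fingers move at their own pace and stop on an object; "force" is the grip in N (left out, the last holds). Time passes only in rows, so rows that do not move let the fingers close. It gives the time, the measured TCP pose, the force and the opening at its end, in the units of the state.
- ctrl.read_state(): the state, without advancing time (a new reading comes with each control period).
- ctrl.grab_frame(name): name is "scene" or "top"; returns the picture (420x560x3 uint8, red, green, blue); there is no depth.
- ctrl.camera_info(name): a dict with "K" (3x3 intrinsics, pixels), "R" (3x3) and "t" (3): a world point X has camera coordinates R X + t. Camera axes: x right, y down, z forward; pixel columns grow to the right and rows downward; lengths in mm; the calibration is good to about 2 mm. A picture is of the moment at which its call begins. camera_info takes no time and is no camera call.
- ctrl.job_done(): hands the job in, once; it reports no verdict.
The state is a dict: "time": time; "joint_pos": joint angles; "joint_velocities": joint speeds; "effort": joint torques, N m; "position": TCP position; "orientation": TCP orientation; "contact_force": force on the tool from outside, world axes, zero at the start; "ft_torque": the same for the moment, N m; "opening": finger opening in mm.
Only numpy, scipy, OpenCV 4.12 (cv2) and the standard library are available. Lean on these libraries where they do the work, as an engineer would, in place of code of your own. Each camera call takes 0.05 s, during which the arm holds its last target. There are 200 camera calls.

### The job

Pick up the yellow-handled pry tool, slip its thin blade into the slot under the front edge of the blue inspection flap and lever the flap up with the blade until the flap is in line with the orange pointer beside it. Finish while holding it there: the flap falls shut by itself, so keep the tool in the gripper with the blade alone, clear of the housing, carrying the flap. Touch the flap only with the tool, and leave the pointer, tape roll, jar and film can where they are.

Things in the scene. Friction and masses are not known exactly. Their poses are not given: they have to be found in the camera images.
- lamp_unit: Grey sheet-metal lamp unit of a film scanner, fixed on the desk: 170 mm deep (x), 200 mm wide (y), 90 mm high, open on top under the blue flap. Origin at the centre of its underside; x points from its front wall (at x = -85 mm, facing roughly towards the robot) to the flap's hinge, y to its left, z up.
- housing: The grey walls of the lamp unit, with the same origin and axes. On its left side (y = 98 to 124 mm) a white quadrant with ticks and the orange pointer stand up, their tops at most 250 mm above the desk: pass over or in front of them.
- slot (a point): Centre of the black-framed pry slot's mouth, on the front face, 84 mm above the desk; axes as the lamp unit's. The slot is a notch in the top of the front wall, 44 mm wide (y) and 12 mm high (6 mm above and below this point), its roof being the shut flap's underside. The wall is 10 mm thick; behind it the inside is clear for another 40 mm.
- flap_hinge (a point): On the hinge axis, mid-width, at the unit's back, 93.5 mm above the desk. Axes turn with the flap: -x points to its front edge, y along the hinge, z up when shut. The flap is a blue plate 155 mm long (hinge to front edge), 190 mm wide, 6 mm thick (underside 3 mm below this axis), 0.18 to 0.35 kg, with a yellow patch at the middle of its front edge above the slot.
- flap_front (a point): Middle of the flap's front edge, 155 mm from the hinge, half-way through its thickness. Turns with the flap.
- flap (a joint): Angle of the flap in rad: 0 shut and level, growing as the front edge rises, stop at 1.35. It has almost no friction and falls shut by its own weight at every angle.
- mark (a joint): Angle of the orange pointer in rad, the same way as the flap's angle: the flap is in line with the pointer when the two angles are equal. Between 0.45 and 0.85; a stiff hinge, not to be moved.
- mark_tip (a point): Outer end of the orange pointer: a bar 4 mm by 5 mm, pivoted on the flap's hinge axis just beyond the flap's left edge, its tip 190 mm from that axis and 112 mm to the left of the flap's middle. Axes as the flap's, turned by the pointer's angle: -x points along the pointer from pivot to tip.
- tool_handle (a point): Centre of the pry tool's yellow handle (half-way up, 14 mm above the desk as it lies), the place to grasp from above: a rounded block 80 mm long (tool x), 22 mm wide (y), 28 mm high (z). x points to the blade tip. The whole tool weighs 90 g.
- tool_tip (a point): Middle of the blade's end, 120 mm ahead of the handle's centre and level with it. The flat steel blade is 14 mm wide (y) and 3 mm thick (z); it sticks out straight from a short 18 mm wide collar that ends 70 mm before the tip.
- pry_tool: The whole pry tool: yellow handle and thin steel blade, 160 mm long overall. Origin under the centre of the handle, on its underside; x to the blade tip, z up.
- roll_center (a point): Centre of the roll of tan tape lying flat (90 mm across, 24 mm high); leave it alone. It and the pry tool lie on opposite sides, either way round.
- jar_center (a point): Centre of the small amber jar with a black cap (56 mm across, 60 mm high); leave it alone.
- can_center (a point): Centre of the flat aluminium film can (100 mm across, 22 mm high); leave it alone.
There are look-alikes about, which are no part of the job. Of the things that look like the pry_tool, the largest one is meant.

How it is judged:
By the outcome, as a careful person would: the job done as asked, in the order asked, and still so for the second after the job is handed in, while the arm keeps its last pose, push and grip.
It also fails if it takes over 51 s, if anything falls off the work surface, if the arm or the gripper's body presses on something with over 40 N, if the wrist force passes 120 N, or if a joint passes its speed limit or range.

## Working session

There is one attempt and no reset: what is moved stays moved. The work goes in short steps, Python scripts to look and compute and a tool call to move; the robot and the scene stay as the last step left them, time stands still between calls to the robot, and variables do not carry over. Pictures are saved under pics/ and viewed, about 8 in all and at most 12, crops included, and the job is handed in when it is done.

Besides the shell and the picture viewer there is one more tool, called after "Request:" by a JSON object that holds its "api" and its "payload", one argument or row to a line. send_rows: Moves the arm, as the interface text tells. Its arguments: {"type":"object","properties":{"plan":{"type":"array","items":{"type":"array"}},"force":{"type":"number"}},"required":["plan"]}

```bash
ls; mkdir -p pics; python3 - <<'E'
from bench import ctrl
import cv2
for n in("scene","top"):
    im=ctrl.grab_frame(n); cv2.imwrite(f"pics/{n}0.png",im[:,:,::-1])
    i=ctrl.camera_info(n); print(n,i)
s=ctrl.read_state(); print(s)
a=cv2.imread("pics/scene0.png");b=cv2.imread("pics/top0.png")
E
```

```text
pics
scene {'K': array([[527.25165697,   0.        , 277.77242682],
       [  0.        , 527.25165697, 207.84075821],
       [  0.        ,   0.        ,   1.        ]]), 'R': array([[-0.09459772,  0.99546235, -0.01029434],
       [ 0.7306942 ,  0.06240661, -0.6798466 ],
       [-0.67611927, -0.07183395, -0.73328209]]), 't': array([  45.94853546, -375.99879534, 1638.31041397])}
top {'K': array([[488.86033623,   0.        , 287.0395669 ],
       [  0.        , 488.86033623, 213.7214245 ],
       [  0.        ,   0.        ,   1.        ]]), 'R': array([[-0.02786044, -0.99960071,  0.00471335],
       [-0.98525629,  0.02666379, -0.16899436],
       [ 0.16880121, -0.00935212, -0.98560575]]), 't': array([  33.4080981 ,  569.21342965, 1135.56912299])}
{'time': 0.1, 'joint_pos': array([-7.84419704e+01,  1.26731731e+01,  8.75202883e+01,  3.11049852e-05,
        7.99097737e+01, -7.22541752e+00]), 'joint_velocities': array([ 0.01503434, -0.04313919, -0.244287  ,  0.05172003,  0.01581719,
       -0.02318602]), 'effort': array([ 9.08632683e-04, -4.95944917e+01, -3.88521624e+01,  7.02096848e-02,
        5.14340820e-02, -4.65280209e-05]), 'position': array([ 201.12541708, -591.16935356,  229.51018084]), 'orientation': array([[-9.46742395e-01, -3.60483899e-04,  3.21991780e-01],
       [-3.21991902e-01,  1.76536261e-03, -9.46740777e-01],
       [-2.27147443e-04, -9.99998377e-01, -1.78741652e-03]]), 'contact_force': array([-0.3326044 ,  0.05244873, -0.332043  ]), 'ft_torque': array([-0.00848337, -0.02873798,  0.00312819]), 'opening': 87.04549750810175}
```

View pics/scene0.png

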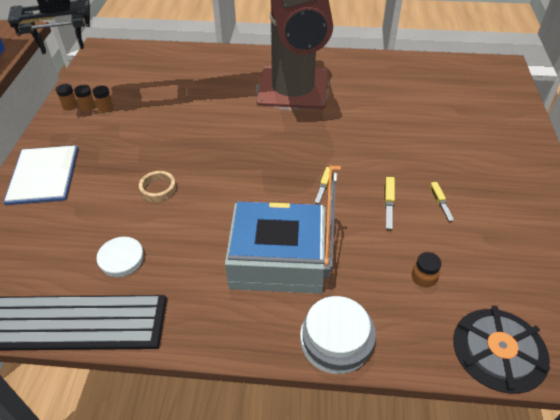

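View pics/top0.png

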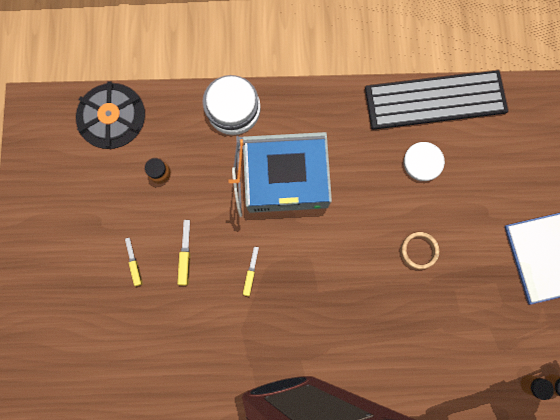

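The scene picture shows the largest pry tool at about (390,200), and the top picture shows it at about (184,253), flanked by two smaller look-alikes. The unit is at (280,245) in scene and (287,175) in top, with its pointer on the tool's side. Next I'll view enlarged crops.

```bash
python3 - <<'E'
import cv2,numpy as np
a=cv2.imread("pics/scene0.png");b=cv2.imread("pics/top0.png")
def crop(im,x,y,w,h,s):
    c=cv2.resize(im[y:y+h,x:x+w],None,fx=s,fy=s,interpolation=cv2.INTER_CUBIC)
    for k in range(0,w,10):
        cv2.line(c,(k*s,0),(k*s,4 if (x+k)%50 else 12),(0,255,0),1)
        if (x+k)%20==0: cv2.putText(c,str(x+k),(k*s+2,14),0,.35,(0,255,0),1)
    for k in range(0,h,10):
        cv2.line(c,(0,k*s),(4,k*s),(0,255,0),1)
        if (y+k)%20==0: cv2.putText(c,str(y+k),(6,k*s+4),0,.35,(0,255,0),1)
    return c
cv2.imwrite("pics/tool.png",np.hstack([crop(a,360,165,60,75,6),crop(b,150,210,60,90,5)[:450]]) if 0 else np.hstack([crop(a,360,170,60,70,7),crop(b,155,215,50,70,7)]))
cv2.imwrite("pics/unit.png",np.hstack([crop(a,220,160,130,140,3),crop(b,225,120,120,140,3)]))
E
```

```text
(no output)
```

View pics/tool.png

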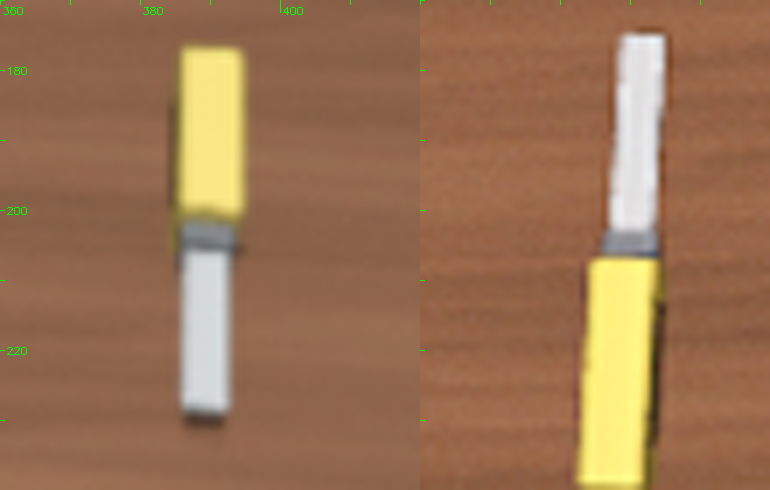

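View pics/unit.png

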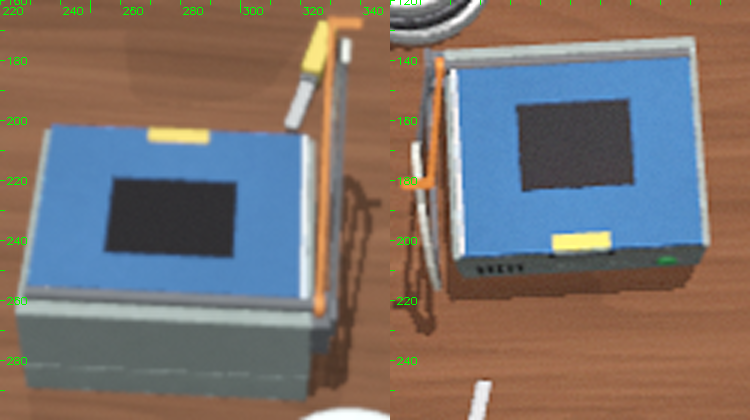

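The tool crop gives the blade tip at scene (389.3,228.6) and top (186.7,220), and the handle front at scene (390.1,200.4) and top (184.2,251.9). The unit crop gives the flap corners, the patch, and the pointer tip at scene (329.7,168) and top (238.3,182). Next I'll triangulate these.

```bash
cat > h.py <<'E'
from bench import ctrl
import numpy as np, cv2
from scipy.optimize import least_squares
from scipy.spatial.transform import Rotation as Ro
C={n:ctrl.camera_info(n) for n in("scene","top")}
def proj(n,X):
    c=C[n]; p=(np.atleast_2d(X)@c["R"].T+c["t"])@c["K"].T
    return p[:,:2]/p[:,2:]
def tri(a,b):
    P=[C[n]["K"]@np.c_[C[n]["R"],C[n]["t"]] for n in("scene","top")]
    X=cv2.triangulatePoints(P[0],P[1],np.float64(a),np.float64(b))[:,0];X=X[:3]/X[3]
    e=[np.linalg.norm(proj(n,X)[0]-u) for n,u in(("scene",a),("top",b))]
    return X,np.round(e,1)
def plane(n,u,z):
    c=C[n]; d=c["R"].T@np.linalg.inv(c["K"])@[*u,1]; o=-c["R"].T@c["t"]
    return o+d*(z-o[2])/d[2]
E
python3 - <<'E'
from h import *
np.set_printoptions(precision=1,suppress=True)
for k,a,b in [("tip",(389.3,228.6),(186.7,220)),("hfront",(390.1,200.4),(184.2,251.9)),("collar end",(389,205.7),(185.2,247.5)),
 ("flapF-",(237.3,202),(330,201.7)),("flapF+",(321,204.7),(249.3,205.3)),("flapR-",(228,256),(326.3,138)),("flapR+",(319.7,259.3),(244,143.3)),("patchF",(279.3,203),(288.7,203)),("mark",(329.7,168),(238.3,182))]:
    print(k,*tri(a,b))
print(plane("scene",(390.2,176.7),28),plane("top",(184.2,251.9),28),plane("scene",(389.3,228.6),15.5),plane("top",(186.7,220),15.5))
def model(p):
    x,y,w,m=p; c,s=np.cos(w),np.sin(w); R=np.array([[c,-s,0],[s,c,0],[0,0,1]])
    L=[(-155,-95,3),(-155,95,3),(0,-95,3),(0,95,3),(-155,0,3),(-190*np.cos(m),112,190*np.sin(m))]
    return np.array(L)@R.T+[x,y,93.5]
S=np.array([(237.3,202),(321,204.7),(228,256),(319.7,259.3),(279.3,203),(329.7,168)])
T=np.array([(330,201.7),(249.3,205.3),(326.3,138),(244,143.3),(288.7,203),(238.3,182)])
f=lambda p:np.r_[(proj("scene",model(p))-S).ravel(),(proj("top",model(p))-T).ravel()]
r=least_squares(f,[650,0,0,.6],loss="soft_l1"); print(r.x[:2],np.degrees(r.x[2:])); print(r.fun.reshape(-1,2))
E
```

```text
tip [567.4 268.4  10.2] [0.2 0.2]
hfront [486.8 272.2  21.4] [0.3 0.4]
collar end [498.2 270.5  14.8] [0.1 0.1]
flapF- [588.3 -81.7  91.1] [0.6 0.7]
flapF+ [584.2 106.   94.8] [0.2 0.2]
flapR- [742.8 -78.4  94.3] [1. 1.]
flapR+ [735.2 112.6  94.8] [1.5 1.4]
patchF [587.2  13.8  95.1] [0.1 0.1]
mark [608.4 118.2 228.5] [0.1 0.1]
[410.3 276.   28. ] [486.1 269.9  28. ] [571.9 267.8  15.5] [566.5 266.9  15.5]
[741.4  16.2] [   1.6 2206.5]
[[-1.5 -1.5]
 [ 0.3 -0.6]
 [-1.4 -0.3]
 [ 0.7  0.8]
 [-0.9 -0.7]
 [ 3.4 -1.2]
 [ 0.1 -0.7]
 [-0.6  0.1]
 [-0.8 -0.6]
 [ 2.  -1.8]
 [ 0.8  0.2]
 [-3.1  0.2]]
```

```bash
cat >> h.py <<'E'
def Rt(yaw,pitch=0):
    # tool x horizontal at yaw (deg), y down, z = x cross y; pitch raises the x axis
    return (Ro.from_euler("z",yaw,degrees=True)*Ro.from_euler("y",-pitch,degrees=True)).as_matrix()@np.array([[1,0,0],[0,0,1],[0,-1,0.]])
def rows(p,R,n,claw,p0=None,R0=None):
    s=ctrl.read_state(); p0=s["position"] if p0 is None else np.array(p0,float); R0=s["orientation"] if R0 is None else R0
    p=np.array(p,float); w=Ro.from_matrix(R0.T@R).as_rotvec(degrees=True)
    out=[]; Rc=R0.copy(); pc=p0.copy()
    for k in range(n):
        d=Rc.T@((p0+(p-p0)*(k+1)/n)-pc)/10; d=np.round(d,2); r=np.round(w/n,1)
        out.append([d.tolist(),r.tolist(),claw]); pc=pc+Rc@d*10; Rc=Rc@Ro.from_rotvec(r,degrees=True).as_matrix()
    for i in range(0,n,8): print(out[i:i+8])
    print("end",pc.round(1),Rc.round(3).tolist())
E
python3 -c "
from h import *
s=ctrl.read_state();print(s['position'])
rows([448,273,140],Rt(-2.5),24,0,p0=[201.2,-591.7,230.5])"
```

```text
[ 201.12541708 -591.16935356  229.51018084]
[[[-2.13, 0.38, -3.08], [0.0, -6.6, -0.0], 0], [[-2.48, 0.39, -2.81], [0.0, -6.6, -0.0], 0], [[-2.78, 0.38, -2.51], [0.0, -6.6, -0.0], 0], [[-3.05, 0.38, -2.18], [0.0, -6.6, -0.0], 0], [[-3.28, 0.39, -1.81], [0.0, -6.6, -0.0], 0], [[-3.46, 0.38, -1.42], [0.0, -6.6, -0.0], 0], [[-3.61, 0.38, -1.01], [0.0, -6.6, -0.0], 0], [[-3.7, 0.38, -0.59], [0.0, -6.6, -0.0], 0]]
[[[-3.74, 0.39, -0.16], [0.0, -6.6, -0.0], 0], [[-3.74, 0.38, 0.27], [0.0, -6.6, -0.0], 0], [[-3.68, 0.38, 0.69], [0.0, -6.6, -0.0], 0], [[-3.58, 0.39, 1.12], [0.0, -6.6, -0.0], 0], [[-3.42, 0.38, 1.52], [0.0, -6.6, -0.0], 0], [[-3.23, 0.38, 1.9], [0.0, -6.6, -0.0], 0], [[-2.99, 0.39, 2.26], [0.0, -6.6, -0.0], 0], [[-2.71, 0.38, 2.59], [0.0, -6.6, -0.0], 0]]
[[[-2.39, 0.38, 2.88], [0.0, -6.6, -0.0], 0], [[-2.04, 0.39, 3.14], [0.0, -6.6, -0.0], 0], [[-1.67, 0.38, 3.35], [0.0, -6.6, -0.0], 0], [[-1.28, 0.38, 3.53], [0.0, -6.6, -0.0], 0], [[-0.86, 0.38, 3.64], [0.0, -6.6, -0.0], 0], [[-0.43, 0.39, 3.72], [0.0, -6.6, -0.0], 0], [[-0.01, 0.38, 3.75], [0.0, -6.6, -0.0], 0], [[0.43, 0.38, 3.72], [0.0, -6.6, -0.0], 0]]
end [448. 273. 140.] [[0.999, -0.0, 0.049], [-0.049, 0.002, 0.999], [-0.0, -1.0, 0.002]]
```

Request:
{"api": "send_rows", "payload": {
  "plan": [
    [[-2.13,0.38,-3.08],[0,-6.6,0],0],
    [[-2.48,0.38,-2.81],[0,-6.6,0],0],
    [[-2.78,0.38,-2.51],[0,-6.6,0],0],
    [[-3.05,0.38,-2.18],[0,-6.6,0],0],
    [[-3.28,0.38,-1.81],[0,-6.6,0],0],
    [[-3.46,0.38,-1.42],[0,-6.6,0],0],
    [[-3.61,0.38,-1.01],[0,-6.6,0],0],
    [[-3.7,0.38,-0.59],[0,-6.6,0],0]
  ]
}}

```text
time: 0.77
position: [283.4, -301.6, 199.5]
orientation: [[-0.311, -0.0, 0.95], [-0.95, 0.001, -0.311], [-0.0, -1.0, -0.0]]
contact_force: [2.3, -0.2, 0.2]
opening: 87.1
```

Request:
{"api": "send_rows", "payload": {
  "plan": [
    [[-3.74,0.38,-0.16],[0,-6.6,0],0],
    [[-3.74,0.38,0.27],[0,-6.6,0],0],
    [[-3.68,0.38,0.69],[0,-6.6,0],0],
    [[-3.58,0.38,1.12],[0,-6.6,0],0],
    [[-3.42,0.38,1.52],[0,-6.6,0],0],
    [[-3.23,0.38,1.9],[0,-6.6,0],0],
    [[-2.99,0.38,2.26],[0,-6.6,0],0],
    [[-2.71,0.38,2.59],[0,-6.6,0],0]
  ]
}}

```text
time: 1.43
position: [365.7, -13.4, 169.6]
orientation: [[0.569, 0.001, 0.822], [-0.822, -0.0, 0.569], [0.001, -1.0, 0.0]]
contact_force: [0.1, -0.5, 0.1]
opening: 87.1
```

Request:
{"api": "send_rows", "payload": {
  "plan": [
    [[-2.39,0.38,2.88],[0,-6.6,0],0],
    [[-2.04,0.38,3.14],[0,-6.6,0],0],
    [[-1.67,0.38,3.35],[0,-6.6,0],0],
    [[-1.28,0.38,3.53],[0,-6.6,0],0],
    [[-0.86,0.38,3.64],[0,-6.6,0],0],
    [[-0.43,0.38,3.72],[0,-6.6,0],0],
    [[0,0.38,3.75],[0,-6.6,0],0],
    [[0.43,0.38,3.72],[0,-6.6,0],0]
  ]
}}

```text
time: 2.1
position: [448.0, 274.8, 138.6]
orientation: [[0.999, -0.001, 0.043], [-0.043, -0.0, 0.999], [-0.001, -1.0, -0.0]]
contact_force: [0.7, 0.0, 0.5]
opening: 87.0
```

Request:
{"api": "send_rows", "payload": {
  "plan": [
    [[0,0,0],[0,0,0],0],
    [[0,0,0],[0,0,0],0]
  ]
}}

```text
time: 2.27
position: [447.4, 274.1, 138.0]
orientation: [[0.999, -0.002, 0.046], [-0.046, -0.001, 0.999], [-0.002, -1.0, -0.001]]
contact_force: [0.4, -1.0, 0.5]
opening: 87.1
```

Request:
{"api": "send_rows", "payload": {
  "plan": [
    [[0,2.2,-0.1],[0,0,0],0],
    [[0,2.2,0],[0,0,0],0],
    [[0,2.2,0],[0,0,0],0],
    [[0,2.2,0],[0,0,0],0],
    [[0,1.6,0],[0,0,0],0],
    [[0,1.2,0],[0,0,0],0],
    [[0,1.0,0],[0,0,0],0],
    [[0,0,0],[0,0,0],0]
  ]
}}

```text
time: 2.93
position: [446.8, 270.5, 11.6]
orientation: [[0.999, -0.003, 0.05], [-0.05, -0.001, 0.999], [-0.003, -1.0, -0.001]]
contact_force: [-0.7, -0.8, -0.5]
opening: 86.9
```

Request:
{"api": "send_rows", "payload": {
  "plan": [
    [[0,0,0],[0,0,0],255],
    [[0,0,0],[0,0,0],255],
    [[0,0,0],[0,0,0],255],
    [[0,0,0],[0,0,0],255],
    [[0,0,0],[0,0,0],255],
    [[0,0,0],[0,0,0],255],
    [[0,0,0],[0,0,0],255],
    [[0,0,0],[0,0,0],255]
  ],
  "force": 50
}}

```text
time: 3.6
position: [448.2, 271.9, 13.5]
orientation: [[0.999, 0.0, 0.049], [-0.049, 0.0, 0.999], [0.0, -1.0, 0.0]]
contact_force: [0.6, 1.0, -0.1]
opening: 41.6
```

Request:
{"api": "send_rows", "payload": {
  "plan": [
    [[0,0,0],[0,0,0],255],
    [[0,0,0],[0,0,0],255],
    [[0,0,0],[0,0,0],255],
    [[0,0,0],[0,0,0],255],
    [[0,0,0],[0,0,0],255],
    [[0,0,0],[0,0,0],255],
    [[0,0,0],[0,0,0],255],
    [[0,0,0],[0,0,0],255]
  ]
}}

```text
time: 4.27
position: [448.1, 271.8, 13.3]
orientation: [[0.999, -0.0, 0.049], [-0.049, -0.0, 0.999], [-0.0, -1.0, -0.0]]
contact_force: [0.2, -0.0, 0.6]
opening: 21.7
```

Request:
{"api": "send_rows", "payload": {
  "plan": [
    [[0,-1,0],[0,0,0],255],
    [[0,-2,0],[0,0,0],255],
    [[0,-2.5,0],[0,0,0],255],
    [[0,-2.5,0],[0,0,0],255],
    [[0,-2.5,0],[0,0,0],255],
    [[0,-2.5,0],[0,0,0],255],
    [[0,0,0],[0,0,0],255],
    [[0,0,0],[0,0,0],255]
  ]
}}

```text
time: 4.93
position: [449.5, 272.3, 145.7]
orientation: [[0.999, 0.004, 0.049], [-0.049, 0.002, 0.999], [0.004, -1.0, 0.002]]
contact_force: [-0.1, 0.3, -1.1]
opening: 21.6
```

```bash
python3 - <<'E'
from h import *
for n,(x,y,w,h) in dict(scene=(340,110,100,120),top=(130,190,100,120)).items():
    im=ctrl.grab_frame(n)[:,:,::-1]; cv2.imwrite(f"pics/{n}1.png",im)
a=cv2.imread("pics/scene1.png")[110:235,330:430];b=cv2.imread("pics/top1.png")[185:310,130:230]
cv2.imwrite("pics/grip.png",cv2.resize(np.hstack([a,b]),None,fx=4,fy=4,interpolation=2))
E
```

```text
(no output)
```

View pics/grip.png

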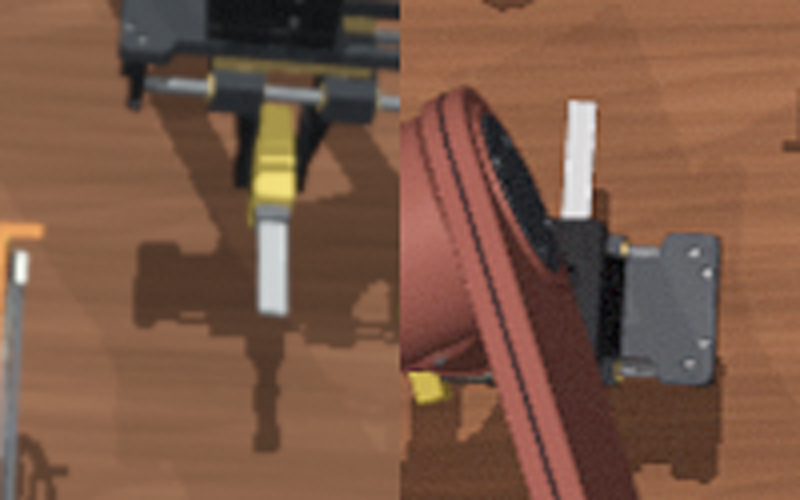

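The tool is held, with its tip at scene (398.2,188) and top (175.9,210).

```bash
python3 - <<'E'
from h import *
np.set_printoptions(precision=1,suppress=True)
X,e=tri((398.2,188.2),(175.9,210)); s=ctrl.read_state(); print(X,e,s["position"],s["orientation"].T@(X-s["position"]))
a=cv2.imread("pics/scene1.png")
E
```

```text
[568.6 267.  144.3] [0.6 0.7] [447.5 271.5 142.7] [121.2  -1.7   1.5]
```

```bash
python3 - <<'E'
from h import *
s=ctrl.read_state();print(s['position'])
rows([393,270,142],Rt(-2.5),2,255)
rows([393,6.5,110],Rt(1.7),8,255,p0=[393,270,142],R0=Rt(-2.8))
E
```

```text
[447.50014423 271.45155312 142.68154813]
[[[-2.72, 0.04, -0.21], [0.0, -0.2, -0.0], 255], [[-2.72, 0.03, -0.19], [0.0, -0.2, -0.0], 255]]
end [393. 270. 142.] [[0.999, -0.001, 0.042], [-0.042, -0.001, 0.999], [-0.001, -1.0, -0.001]]
[[[0.16, 0.4, -3.29], [0.0, -0.6, 0.0], 255], [[0.13, 0.4, -3.29], [0.0, -0.6, 0.0], 255], [[0.09, 0.4, -3.29], [0.0, -0.6, 0.0], 255], [[0.06, 0.4, -3.3], [0.0, -0.6, 0.0], 255], [[0.02, 0.4, -3.29], [0.0, -0.6, 0.0], 255], [[-0.01, 0.4, -3.29], [0.0, -0.6, 0.0], 255], [[-0.05, 0.4, -3.3], [0.0, -0.6, 0.0], 255], [[-0.08, 0.4, -3.29], [0.0, -0.6, 0.0], 255]]
end [393.    6.5 110. ] [[0.999, 0.0, -0.035], [0.035, 0.0, 0.999], [0.0, -1.0, 0.0]]
```

Request:
{"api": "send_rows", "payload": {
  "plan": [
    [[-1.8,0,-0.15],[0,0,0],255],
    [[-1.8,0,-0.15],[0,0,0],255],
    [[-1.8,0,-0.1],[0,0,0],255]
  ]
}}

```text
time: 5.28
position: [392.1, 269.6, 141.2]
orientation: [[0.999, -0.004, 0.05], [-0.05, -0.002, 0.999], [-0.004, -1.0, -0.002]]
contact_force: [-0.4, -0.0, -1.1]
opening: 21.7
```

Request:
{"api": "send_rows", "payload": {
  "plan": [
    [[0.15,0.4,-3.29],[0,-0.6,0],255],
    [[0.13,0.4,-3.29],[0,-0.6,0],255],
    [[0.09,0.4,-3.29],[0,-0.6,0],255],
    [[0.06,0.4,-3.29],[0,-0.6,0],255],
    [[0.02,0.4,-3.29],[0,-0.6,0],255],
    [[-0.01,0.4,-3.29],[0,-0.6,0],255],
    [[-0.05,0.4,-3.29],[0,-0.5,0],255],
    [[-0.08,0.4,-3.29],[0,-0.5,0],255]
  ]
}}

```text
time: 5.95
position: [392.0, 5.9, 109.6]
orientation: [[0.999, -0.003, -0.032], [0.032, 0.001, 0.999], [-0.003, -1.0, 0.001]]
contact_force: [0.5, -0.1, -0.7]
opening: 21.4
```

Request:
{"api": "send_rows", "payload": {
  "plan": [
    [[0,0.8,0],[0,0,0],255],
    [[0,0.8,0],[0,0,0],255],
    [[0,0.5,0],[0,0,0],255],
    [[0,0,0],[0,0,0],255],
    [[0,0,0],[0,0,0],255]
  ]
}}

```text
time: 6.37
position: [393.0, 8.4, 89.5]
orientation: [[0.999, -0.002, -0.033], [0.033, 0.001, 0.999], [-0.002, -1.0, 0.001]]
contact_force: [0.5, 0.1, -1.5]
opening: 21.9
```

Request:
{"api": "send_rows", "payload": {
  "plan": [
    [[1.5,0.25,0],[0,0,0],255],
    [[1.5,0.25,0],[0,0,0],255],
    [[1.5,0.05,0],[0,0,0],255],
    [[0,0,0],[0,0,0],255],
    [[0,0,0],[0,0,0],255]
  ]
}}

```text
time: 6.78
position: [438.9, 9.5, 85.0]
orientation: [[0.999, -0.0, -0.033], [0.033, 0.0, 0.999], [-0.0, -1.0, 0.0]]
contact_force: [0.2, -0.2, -0.4]
opening: 21.5
```

```bash
python3 - <<'E'
from h import *
for n in("scene","top"):
    cv2.imwrite(f"pics/{n}2.png",ctrl.grab_frame(n)[:,:,::-1])
a=cv2.imread("pics/scene2.png")[140:280,220:350];b=cv2.imread("pics/top2.png")[130:270,225:345]
cv2.imwrite("pics/slot.png",cv2.resize(np.hstack([a,b]),None,fx=3,fy=3,interpolation=2))
s=ctrl.read_state();p=s["position"];R=s["orientation"];t=p+R@[120,-1.5,0];print(p.round(1),t.round(1),[proj(n,t).round(1) for n in C])
E
```

```text
[437.9   9.3  84.7] [557.8  13.2  86. ] [array([[280.2, 196.4]]), array([[289.2, 216. ]])]
```

View pics/slot.png

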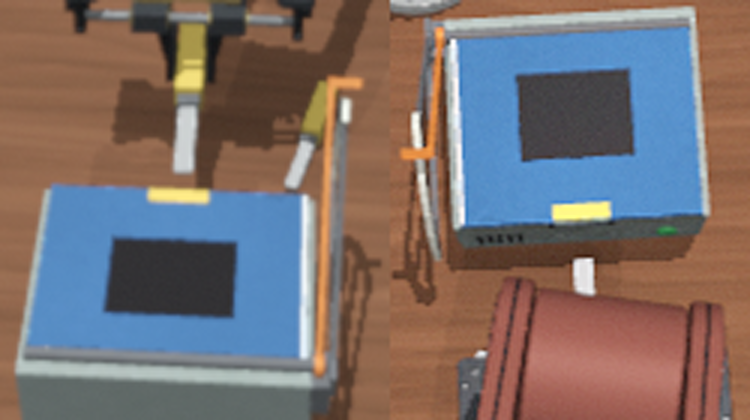

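The tip sits at scene (281,197) and top (289.7,216), as predicted and in line with the yellow patch. I'll trim it slightly and insert.

Request:
{"api": "send_rows", "payload": {
  "plan": [
    [[0.5,0.12,-0.2],[0,0,0],255],
    [[1.0,0,0],[0,0,0],255],
    [[1.0,0,0],[0,0,0],255],
    [[1,0,0],[0,0,0],255],
    [[1,0,0],[0,0,0],255],
    [[1,0,0],[0,0,0],255],
    [[0.8,0,0],[0,0,0],255],
    [[0,0,0],[0,0,0],255]
  ]
}}

```text
time: 7.55
position: [503.6, 8.4, 83.9]
orientation: [[1.0, 0.001, -0.031], [0.031, -0.0, 1.0], [0.001, -1.0, -0.0]]
contact_force: [0.3, -0.8, -0.1]
opening: 22.0
```

```bash
python3 - <<'E'
from h import *
s=ctrl.read_state();p=s["position"];R=s["orientation"];t=p+R@[120,-0.5,0];print(p.round(1),t.round(1),s["contact_force"])
H=np.array([741.4,0]); p0=p.copy()
# tip top-edge follows underside at distance sd from hinge; plane (x,z)
sd=118
for th in [0,8,16,24,32,40,45.4,48]:
    a=np.radians(th); q=np.array([741.4-sd*np.cos(a)-3*np.sin(a),93.5+sd*np.sin(a)-3*np.cos(a)])
    print(th,q.round(1),"TCP x,z",(q-[120,2]).round(1))
E
```

```text
[503.6   8.4  83.9] [623.6  12.1  84.5] [ 0.34837378 -0.79007606 -0.12469659]
0 [623.4  90.5] TCP x,z [503.4  88.5]
8 [624.1 107. ] TCP x,z [504.1 105. ]
16 [627.1 123.1] TCP x,z [507.1 121.1]
24 [632.4 138.8] TCP x,z [512.4 136.8]
32 [639.7 153.5] TCP x,z [519.7 151.5]
40 [649.1 167.1] TCP x,z [529.1 165.1]
45.4 [656.4 175.4] TCP x,z [536.4 173.4]
48 [660.2 179.2] TCP x,z [540.2 177.2]
```

Request:
{"api": "send_rows", "payload": {
  "plan": [
    [[0,-0.5,0],[0,0,0],255],
    [[0,-0.5,0],[0,0,0],255],
    [[0,-0.6,0],[0,0,0],255],
    [[0.06,-0.6,0],[0,0,0],255],
    [[0.12,-0.7,0],[0,0,0],255],
    [[0.18,-0.8,0],[0,0,0],255],
    [[0.24,-0.8,0],[0,0,0],255],
    [[0.26,-0.8,0],[0,0,0],255]
  ]
}}

```text
time: 8.22
position: [510.6, 8.8, 137.7]
orientation: [[1.0, 0.0, -0.031], [0.031, -0.0, 1.0], [0.0, -1.0, -0.0]]
contact_force: [-0.4, -0.4, -1.7]
opening: 21.2
```

```bash
cat > look.py <<'E'
from h import *
import sys
k=sys.argv[1]
for n in("scene","top"):
    cv2.imwrite(f"pics/{n}{k}.png",ctrl.grab_frame(n)[:,:,::-1])
a=cv2.imread(f"pics/scene{k}.png")[120:280,220:350];b=cv2.imread(f"pics/top{k}.png")[120:280,225:345]
cv2.imwrite(f"pics/l{k}.png",cv2.resize(np.hstack([a,b]),None,fx=3,fy=3,interpolation=2))
s=ctrl.read_state();p=s["position"];R=s["orientation"];t=p+R@[120,-0.5,0];print(p.round(1),t.round(1),s["contact_force"],s["ft_torque"],s["opening"])
E
python3 look.py 3
```

```text
[512.2   8.6 138.9] [632.2  12.3 139.9] [-0.88845253 -0.14086026 -1.89412833] [0.09918341 0.06113199 0.04873718] 21.31610562448674
```

View pics/l3.png

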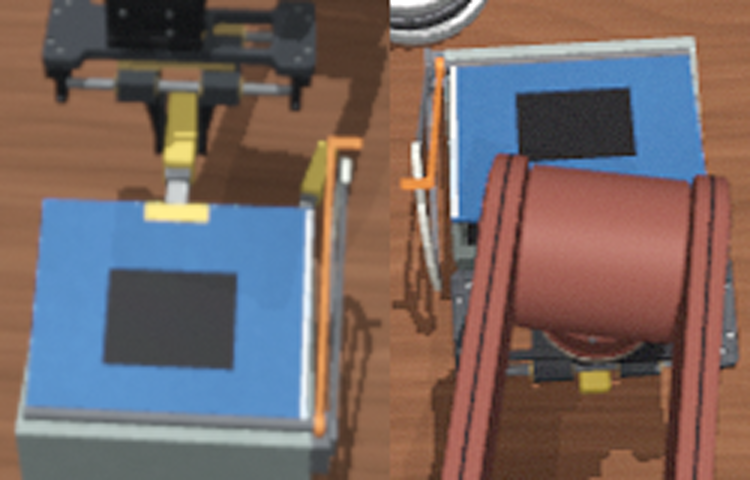

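The flap is rising on the blade: its front edge and patch are at scene crop (176,212), and the contact force is steady at about 2 N. I'll continue along the arc.

Request:
{"api": "send_rows", "payload": {
  "plan": [
    [[0.26,-0.5,0],[0,0,0],255],
    [[0.27,-0.5,0],[0,0,0],255],
    [[0.3,-0.5,0],[0,0,0],255],
    [[0.3,-0.5,0],[0,0,0],255],
    [[0.33,-0.45,0],[0,0,0],255],
    [[0.33,-0.45,0],[0,0,0],255],
    [[0.33,-0.4,0],[0,0,0],255],
    [[0,0,0],[0,0,0],255]
  ]
}}

```text
time: 8.98
position: [533.0, 9.4, 170.9]
orientation: [[1.0, 0.002, -0.031], [0.031, -0.0, 1.0], [0.002, -1.0, -0.0]]
contact_force: [-1.1, -0.0, -0.9]
opening: 21.8
```

```bash
python3 look.py 4
```

```text
[531.9   9.4 169.8] [651.8  13.2 170.4] [-0.8508188  -0.03791553 -1.01829988] [ 0.09363089  0.02896404 -0.0109502 ] 21.64990444068827
```

View pics/l4.png

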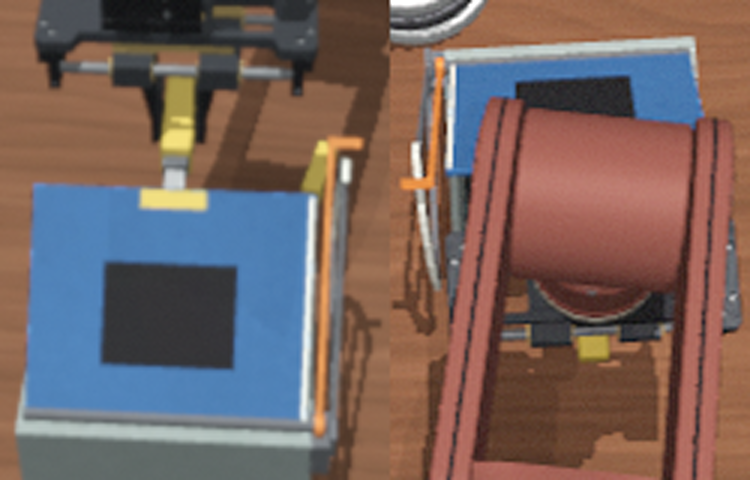

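The flap is nearly in line. The scene camera looks along the front edge's travel, so only the top view resolves the angle. I'll enlarge that part.

```bash
python3 - <<'E'
import cv2,numpy as np
t=cv2.imread("pics/top4.png");t0=cv2.imread("pics/top0.png");s=cv2.imread("pics/scene4.png")
def crop(im,x,y,w,h,k=10):
    c=cv2.resize(im[y:y+h,x:x+w],None,fx=k,fy=k,interpolation=cv2.INTER_CUBIC)
    for i in range(0,w,5): cv2.line(c,(i*k,0),(i*k,8),(0,255,0),1); cv2.putText(c,str(x+i),(i*k+2,18),0,.35,(0,255,0),1)
    for i in range(0,h,5): cv2.line(c,(0,i*k),(8,i*k),(0,255,0),1); cv2.putText(c,str(y+i),(10,i*k+4),0,.35,(0,255,0),1)
    return c
A=crop(t,225,132,35,60);B=crop(t0,240,190,20,30);D=crop(s,315,160,20,30)
D2=crop(s,315,160,24,30)[:,:200]
E=np.vstack([B,D2]); F=np.vstack([crop(t,318,132,20,30),crop(t0,318,190,20,30)])
cv2.imwrite("pics/z4.png",np.hstack([A,E,F]))
E
```

```text
(no output)
```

View pics/z4.png

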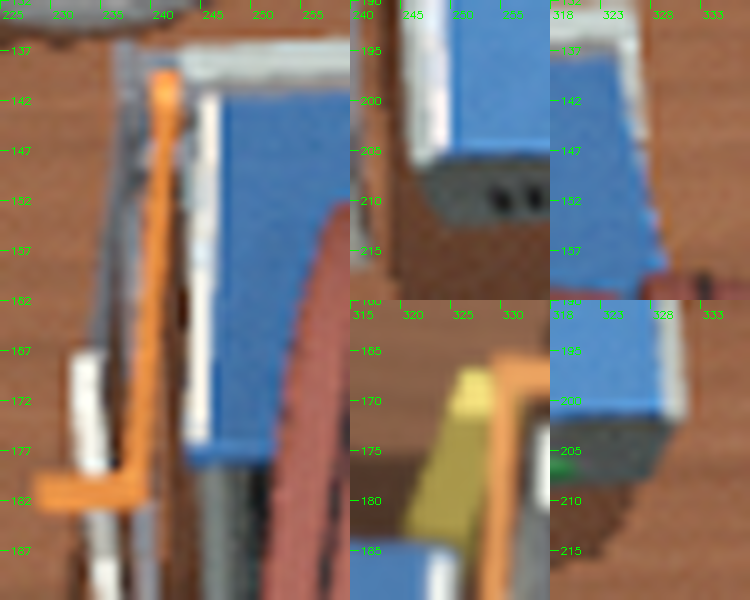

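```bash
cat > fit.py <<'E'
from h import *
def run(topF,topFb,sceneF,mt=(240,183),ms=(329.2,165.2),verbose=1):
    # model points: (name cam, local, joint, pixel)
    def f(p,full=False):
        x,y,w,th,m,ym,hx=p
        c,s=np.cos(w),np.sin(w); R=np.array([[c,-s,0],[s,c,0],[0,0,1]])
        def P(L,a): 
            L=np.array(L,float); A=Ro.from_euler("y",a).as_matrix()
            return R@(A@L)+[x,y,93.5]
        r=[]
        for n,L,a,u in [("top",(-155,95,3),0,(247.5,205.5)),("top",(-155,-95,3),0,(329.5,201.5)),
          ("scene",(-155,95,3),0,(324.3,205)),("scene",(-155,-95,3),0,(237.3,202)),
          ("top",(hx,95,3),0,(245,141.5)),("top",(hx,-95,3),0,(325.5,137.5)),
          ("top",(-155,95,3),th,topF),("top",(-155,95,-3),th,topFb),("scene",(-155,95,3),th,sceneF[1]),("scene",(-155,-95,3),th,sceneF[0]),
          ("top",(-190,ym,-2),m,mt),("scene",(-190,ym,0),m,ms)]:
            r.append(proj(n,P(L,a))[0]-u)
        return np.ravel(r)
    r=least_squares(f,[741,16,.03,.7,.75,110,0],loss="soft_l1")
    print(r.x[:2].round(1),"yaw,flap,mark",np.degrees(r.x[2:5]).round(2),"ym,hx",r.x[5:].round(1))
    print(r.fun.round(1).reshape(-1,2).tolist())
    return r.x
if __name__=="__main__":
    run((243.5,176.3),(243.5,178.6),((231.3,181.3),(325.3,184.6)))
E
python3 fit.py
```

```text
[741.9  18.6] yaw,flap,mark [ 1.41 42.48 46.03] ym,hx [100.7  -0.7]
[[-0.0, -0.4], [-0.6, -0.6], [-1.8, -0.6], [-0.2, -1.3], [-0.0, -0.0], [-0.9, 0.1], [-0.4, 0.0], [-0.2, 0.1], [-0.3, -0.1], [-0.2, -0.8], [-0.5, -0.0], [-0.5, 1.8]]
```

```bash
python3 - <<'E'
from h import *
import itertools
w=np.radians(1.41);c,s=np.cos(w),np.sin(w); R=np.array([[c,-s,0],[s,c,0],[0,0,1]])
def P(r,ym,n,m): return R@(Ro.from_euler("y",m).as_matrix()@[-r,ym,n])+[741.9,18.6,93.5]
for name,mt,ms,nt,ns in [("outer",(240,183),(329.2,165.2),-2,0),("centre",(239.5,181.3),(329.7,167.2),0,0)]:
    f=lambda p:np.r_[proj("top",P(p[0],p[1],nt,p[2]))[0]-mt,proj("scene",P(p[0],p[1],ns,p[2]))[0]-ms]
    q=least_squares(f,[190,105,.78]); print(name,"free r",q.x[:2].round(1),np.degrees(q.x[2]).round(2),q.fun.round(1))
    for r in(190,194):
        q=least_squares(lambda p:f([r,*p]),[105,.78]); print("  r",r,np.degrees(q.x[1]).round(2),q.fun.round(1))
# pivot check: orange pivot in top
print(proj("top",P(0,105,0,0)),proj("scene",P(0,105,0,0)))
E
```

```text
outer free r [193.5 100.4] 46.62 [-0.5  0.  -0.5  0. ]
  r 190 46.05 [-0.4 -0.  -0.5  1.8]
  r 194 46.7 [-0.5  0.  -0.5 -0.2]
centre free r [189.6 101.5] 46.58 [-0.5  0.  -0.5  0. ]
  r 190 46.64 [-0.5  0.  -0.5 -0.2]
  r 194 47.3 [-0.6  0.  -0.5 -2.2]
[[240.8502766  141.79552664]] [[326.49987759 261.68926467]]
```

The flap is at about 42.5° and the mark at about 46.6°. The arm-kinematics table agrees for the flap, so I'll raise it a further 4.1°.

Request:
{"api": "send_rows", "payload": {
  "plan": [
    [[0.2,-0.2,0],[0,0,0],255],
    [[0.2,-0.2,0],[0,0,0],255],
    [[0.2,-0.2,0],[0,0,0],255],
    [[0,0,0],[0,0,0],255],
    [[0,0,0],[0,0,0],255],
    [[0,0,0],[0,0,0],255]
  ]
}}

```text
time: 9.58
position: [537.6, 9.6, 175.6]
orientation: [[1.0, 0.0, -0.031], [0.031, 0.0, 1.0], [0.0, -1.0, 0.0]]
contact_force: [-1.0, -0.2, -1.2]
opening: 21.8
```

```bash
python3 look.py 5; python3 - <<'E'
import cv2,numpy as np
t=cv2.imread("pics/top5.png");s=cv2.imread("pics/scene5.png")
def crop(im,x,y,w,h,k=10):
    c=cv2.resize(im[y:y+h,x:x+w],None,fx=k,fy=k,interpolation=cv2.INTER_CUBIC)
    for i in range(0,w,5): cv2.line(c,(i*k,0),(i*k,8),(0,255,0),1); cv2.putText(c,str(x+i),(i*k+2,18),0,.35,(0,255,0),1)
    for i in range(0,h,5): cv2.line(c,(0,i*k),(8,i*k),(0,255,0),1); cv2.putText(c,str(y+i),(10,i*k+4),0,.35,(0,255,0),1)
    return c
A=crop(t,225,132,35,60);F=crop(s,225,155,115,100,4)[:,:450]
F=np.vstack([F,np.zeros((200,F.shape[1],3),np.uint8)])
cv2.imwrite("pics/z5.png",np.hstack([A,F]))
E
```

```text
[537.5   9.7 175.5] [657.4  13.4 176. ] [-0.38815387  0.60738168 -1.24545897] [0.10393075 0.05560132 0.00186471] 21.72206415854203
```

View pics/z5.png

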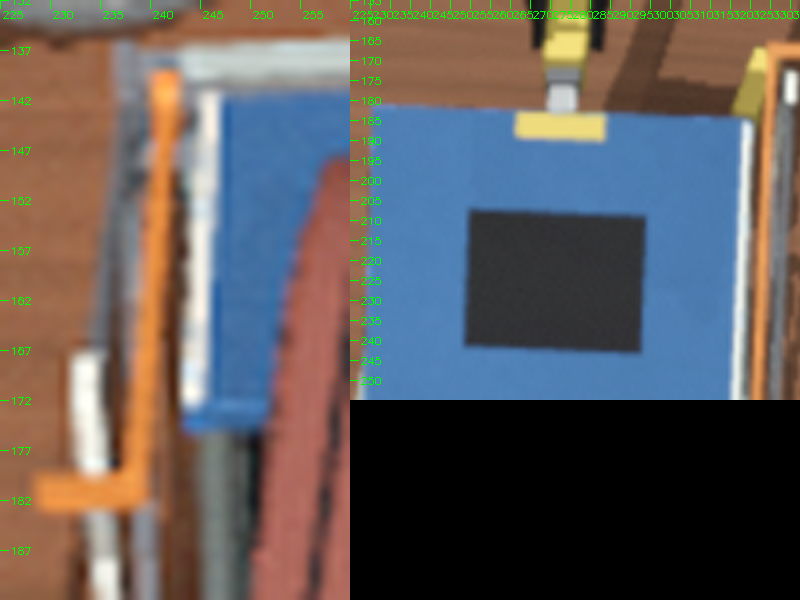

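The top view puts the flap's front-left corner at (243.2,172.8) upper and 175.0 lower. The pointer is unmoved, with its outer edge at row 183.

```bash
python3 - <<'E'
from fit import run
run((243.2,172.8),(243.2,175.0),((230.5,181),(325.5,184.5)))
E
```

```text
[741.7  18.5] yaw,flap,mark [ 1.41 45.87 46.1 ] ym,hx [100.7  -0.5]
[[0.0, -0.4], [-0.6, -0.5], [-1.8, -0.7], [-0.2, -1.4], [-0.0, -0.0], [-0.9, 0.1], [-0.5, -0.1], [-0.2, 0.2], [-0.4, -0.1], [-0.1, -0.6], [-0.5, 0.0], [-0.5, 1.7]]
```

Request:
{"api": "send_rows", "payload": {
  "plan": [
    [[0.07,-0.08,0],[0,0,0],255],
    [[0,0,0],[0,0,0],255],
    [[0,0,0],[0,0,0],255],
    [[0,0,0],[0,0,0],255],
    [[0,0,0],[0,0,0],255],
    [[0,0,0],[0,0,0],255],
    [[0,0,0],[0,0,0],255],
    [[0,0,0],[0,0,0],255]
  ]
}}

```text
time: 10.35
position: [538.3, 9.7, 176.4]
orientation: [[1.0, -0.0, -0.031], [0.031, 0.0, 1.0], [-0.0, -1.0, 0.0]]
contact_force: [-0.6, -0.5, -2.1]
opening: 21.5
```

```bash
python3 look.py 6; python3 - <<'E'
import cv2,numpy as np
from scipy.ndimage import gaussian_filter1d as g
for k in "456":
    t=cv2.imread(f"pics/top{k}.png").astype(float)
    # white strip end (red channel drop) and flap lower edge (blue drop) along columns; pointer crossbar lower edge
    c=lambda x0,x1,y0,y1,ch:y0+.5+np.argmin(np.diff(cv2.resize(t[y0:y1,x0:x1,ch].mean(1)[:,None],(1,(y1-y0)*10),interpolation=cv2.INTER_CUBIC)[:,0]))/10
    print(k,"strip end",c(244,245,168,182,2),"flap lower",c(246,250,168,184,0),"crossbar lower",c(229,238,179,190,2))
E
```

```text
[538.3   9.7 176.4] [658.2  13.4 176.9] [-0.39410509 -0.33042391 -0.57579122] [0.1152416  0.05305285 0.05283157] 21.38142490683348
4 strip end 176.9 flap lower 178.9 crossbar lower 183.8
5 strip end 172.9 flap lower 175.8 crossbar lower 183.8
6 strip end 172.9 flap lower 174.5 crossbar lower 183.8
```

View pics/l6.png

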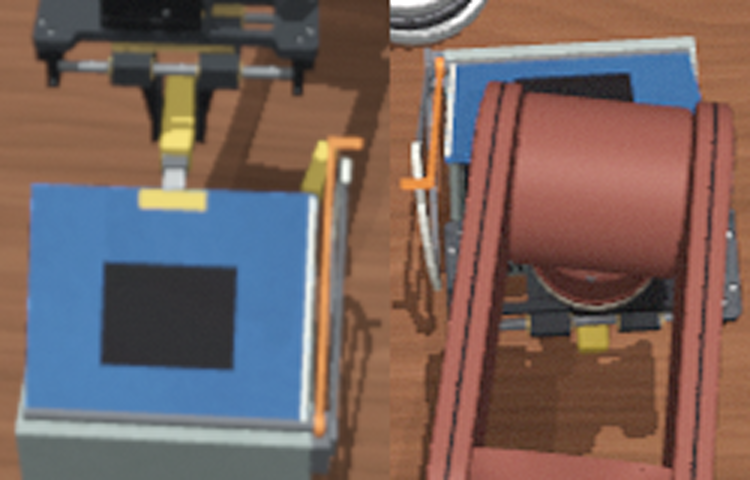

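The flap is steady on the blade, the pointer hasn't moved and the grip is firm. I'll hand it in.

```bash
python3 -c "
from bench import ctrl
print(ctrl.job_done())"
```

```text
the job is handed in; nothing more can be done
None
```

I picked up the largest yellow-handled pry tool, slid its blade about 35 mm into the slot without contact, and lifted the flap along its arc. I handed the job in at about 10.4 s with the blade still holding the flap up.

- **Angle:** the last full fit gave the flap at about 45.9°. It gave the pointer at 46.1° if its outer end lies 190 mm from the hinge, or about 46.6° if its crossbar is centred there, which fits both views better. I took the 46.6° reading and raised the flap about another 0.5°, so the two should agree to within about 1°. I did not rerun the fit after that last step.
- **Holding:** the last pictures show the flap carried by the blade alone and clear of the housing. The load was about 1–2 N and the opening steady at about 21.5 mm, so the tool was not slipping.
- **Pointer and other objects:** the pointer was at the same place in every picture. The arm's path kept away from the tape roll, jar and film can, but I did not check their positions again at the end.
- **Checks that disagreed:** the top-view edge readings after the last step were not consistent. One edge appeared not to move, and the other moved about 1.3 px where about 0.5 px was expected. The scene camera barely shows this angle, so the result rests mainly on the top view and agrees with the arm's own position to about 1°.

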